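# Weigh the drying plum blank on the hand scale

## Robot

A 7-joint arm with a two-finger parallel gripper is mounted at the origin on a cart in front of the work surface, level with it; the furniture and walls round the work are solid. World frame = base frame: x ahead of the robot, y to its left, z up, the work surface at z = 0. Lengths are in m, angles in rad, forces in N, time in s.
With the tool pointing down it reaches from about 0.4 to 0.875 m from the base axis. Payload 19.3 kg.
Tool frame: the origin (TCP) lies where the fingers leave the gripper's body, on its centre line; the fingertips stand bot.tip_reach ahead of it and the grasp point (between the pads) lies 54 mm ahead of it (bot.tip_reach is the distance from the TCP to the fingertips, in m); z points along the fingers, y is the line along which they close (so a half turn about z gives the same grasp; the last joint's range is limited). The gripper opens to 85 mm and grips with 20 to 120 N. Pads are 22 mm wide; open, the fingers measure 114 mm over their backs; the gripper's body (76 mm by 85 mm) begins 54 mm behind the grasp point. The pads swing forward as they close: fully open they stand 13 mm farther back than shut.
Start: joints at [-1.237, 0.521, -0.036, 1.599, 0.021, 1.021, -0.113], TCP at [0.246, 0.575, 0.304] pointing down, gripper open.
Joint ranges: [-2.91, 2.91], [-0.3, 2.13], [-1.5, 1.42], [0.17, 2.43], [-1.26, 4.41], [0.16, 1.93], [-2.52, 2.52]. Speed limits (rad/s): [1.89, 1.89, 2.39, 2.39, 3.01, 3.01, 3.01].

## Interface

Orientations are given as [roll, pitch, yaw] about the fixed x, y, z axes, in that order (R = Rz(yaw) Ry(pitch) Rx(roll)).
In Python, from workcell import bot gives the robot as it stands. The module is installed in compiled form; this text tells all that it offers.
- The arm moves only by the shell command python3 -m jog 'ROWS' [FORCE]. ROWS is JSON, a list that holds one entry, the list of rows, each a list of 7 numbers: the shift along the tool's x, y, z in mm, then the turn, a rotation vector about the tool's x, y, z in rad, then the opening, from 0 (shut) to 1 (fully open). In form: [[[tx, ty, tz, wx, wy, wz, fingers], ...]]. A call has 1 to 5 rows; each row shifts and turns the commanded pose from where the row before left it, along the tool's axes as they then stand; what a row does not reach is not made up. A row lasts 1/10 s, in which the tool goes at most 50 mm and 8.59 degrees, less where a joint would pass 70% of its speed; a pose out of reach is approached as far as the arm can. A call is refused whole if a number of a shift passes 50 or a number of a turn 0.15, either way. A call with a gripper value outside its range is refused whole. The fingers move at their own pace and stop on an object; FORCE is the grip in N (left out, the last holds). Time passes only in rows, so rows that do not move let the fingers close. It gives the time, the measured TCP pose, the force, the opening and the grip force at its end, in the units of the state.
- bot.observe(): the state, without advancing time (a new reading comes with each control period).
- bot.grab_frame(name): name is "scene" or "side" or "wrist"; returns a dict with "img" (400x640x3 uint8, red, green, blue), "intrinsics" (3x3 intrinsics, pixels), "R" (3x3) and "t" (3): a world point X has camera coordinates R X + t; the wrist camera has in their place "tool_from_camera" (4x4, takes a point from camera to tool coordinates, whose origin is the TCP and whose axes are the flange's). Camera axes: x right, y down, z forward; pixel columns grow to the right and rows downward; lengths in m; the calibration is good to about 2 mm. A picture is of the moment at which its call begins: read the wrist's pose just before it. There is no depth.
- bot.job_done(): hands the job in; it is judged then, once.
Trained networks look in a picture, given as the dict that the camera call returned (one of the last four; its "shot" number tells which), for a name from the list of things; names that differ only in an ending like _2 or _b are one class to them, and where a whole thing is asked for, a point or a joint stands for the part that bears it (a point fixed in the world has none). Each returns a list of dicts, best first, with "conf" (0 to 1); they miss things now and then, are a little off and sometimes report something else, mostly with a low value. They report only what shows in the picture. A call takes as long as a camera call.
- bot.trace(query, picture): "region" (400x640 bool, what is visible of it).
- bot.spot_point(query, picture): "xyz" ([x, y, z] in m, in world coordinates, good to about 4 mm: a listed point, or the origin of a listed thing).
The state is a dict: "clock": time; "qpos": joint angles; "qd": joint speeds; "joint_efforts": joint torques, N m; "position": TCP position; "tool_rot": TCP orientation; "force": force on the tool from outside, world axes, zero at the start; "moment": the same for the moment, N m; "grip_width": finger opening in m; "finger_force": force on a finger pad.
Only numpy, scipy, OpenCV 4.12 (cv2) and the standard library are available. Lean on these libraries where they do the work, as an engineer would, in place of code of your own. Each camera call takes 0.05 s, during which the arm holds its last target. There are 200 camera calls.

## Task

Weigh the red-brown plum blank that lies in the pan of one of the two hand spring scales: take that scale by its black handle and lift until the pan hangs a few centimetres clear of the bench, and let it hang still for two seconds. Then set it down, without dropping it, upright on the middle of the cork mat and let go, with the blank still in its pan. Leave the other scale, with the round box in it, where it stands.

Things in the scene. Friction and masses are not known exactly. Their poses are not given: they have to be found in the camera images.
- plum_scale: the hand spring scale that carries the plum blank, standing on the bench: an open aluminium pan 160 mm long (its x) by 84 mm wide (its y), floor 4 mm thick, rim 14 mm high, with a thin wire bow (along its x, 83 mm high) over it; above the bow stands a blue spring tube (24 mm) that ends in a black T handle. Origin: centre of the pan's underside, z up. Without load 0.29 kg. A second scale of the same form stands near by
- plum_scale_handle (a point): centre of the black T handle of that scale: a bar 64 mm long along the scale's x, 24 mm wide along y, 24 mm high; 164 mm above the pan's underside while the spring is slack; pinch it across its 24 mm width
- plum_scale_spring (a joint): how far the tube and handle of that scale are drawn up out of the bow, in m: 0 slack, at most 0.05; spring 200 N/m, so the hanging pan with the blank stretches it by about 0.02 to 0.03 before it leaves the bench
- plum_centre (a point): centre of the plum blank, a red-brown square block of wood 130 x 52 x 50 mm, 0.19 to 0.38 kg, lying loose along the pan
- box_scale: the other hand spring scale, of the same form, size and colour, with a round brown turned wooden box (57 mm across, 40 mm high) in its pan; to be left alone. Origin: centre of the pan's underside
- mat_centre (a point): centre of the top face of the cork mat, 190 mm (its x) by 130 mm (its y), 4 mm thick, fixed to the bench between the two scales

How it is judged:
By the outcome, as a careful person would: the job done as asked, in the order asked, and still so for the second after the job is handed in, with the robot touching nothing.
It also fails if it takes over 48 s, if anything falls off the work surface, if the arm or the gripper's body presses on something with over 40 N, if the wrist force passes 120 N, or if a joint passes its speed limit or range.

## Working session

There is one attempt and no reset: what is moved stays moved. The work goes in short steps, Python scripts to look and compute and a shell command to move; the robot and the scene stay as the last step left them, time stands still between calls to the robot, and variables do not carry over. Pictures are saved under pics/ and viewed, at most 10 in all, crops included, and the job is handed in when it is done.

```bash
mkdir -p pics
cat > h.py <<'E'
from workcell import bot
import numpy as np, cv2
def snap(n,f):
    p=bot.grab_frame(n); cv2.imwrite('pics/'+f,p['img'][:,:,::-1]); return p
def st():
    s=bot.observe(); print({k:np.round(s[k],3).tolist() for k in('clock','position','tool_rot','force','grip_width','finger_force','qpos')}); return s
E
python3 - <<'E'
from h import *
st(); print(bot.tip_reach)
for n in('scene','side'):
    p=snap(n,n+'0.png')
    for q in('plum_scale','plum_scale_handle','plum_centre','box_scale','mat_centre'):
        print(n,q,[(np.round(d['xyz'],3).tolist(),round(d['conf'],2)) for d in bot.spot_point(q,p)][:3])
E
```

```text
{'clock': 0.0, 'position': [0.246, 0.574, 0.303], 'tool_rot': [-3.14, 0.0, 2.738], 'force': [-0.011, 0.069, -0.174], 'grip_width': 0.085, 'finger_force': 0.0, 'qpos': [-1.237, 0.522, -0.036, 1.6, 0.021, 1.021, -0.113]}
0.0726
scene plum_scale [([0.467, -0.261, 0.001], 0.97)]
scene plum_scale_handle [([0.464, -0.255, 0.165], 0.76), ([0.47, -0.26, 0.002], 0.42)]
scene plum_centre [([0.464, -0.261, 0.03], 0.7), ([0.522, 0.28, -0.0], 0.19)]
scene box_scale [([0.521, 0.281, 0.003], 0.7)]
scene mat_centre [([0.488, 0.005, 0.004], 0.55)]
side plum_scale [([0.462, -0.259, 0.0], 0.65)]
side plum_scale_handle [([0.463, -0.255, 0.164], 0.77)]
side plum_centre [([0.462, -0.26, 0.001], 0.31)]
side box_scale [([0.517, 0.282, -0.001], 0.91)]
side mat_centre [([0.491, 0.009, 0.005], 0.65)]
```

View pics/scene0.png

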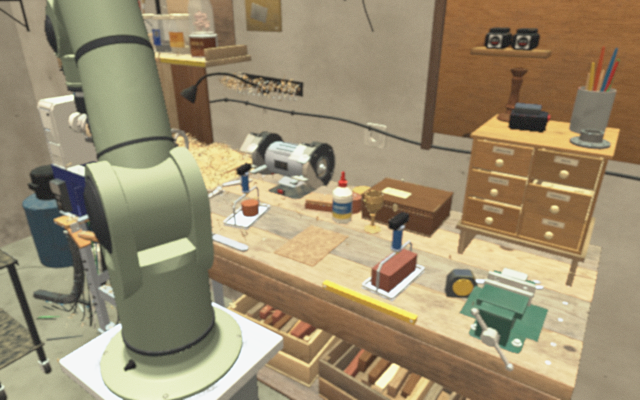

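View pics/side0.png

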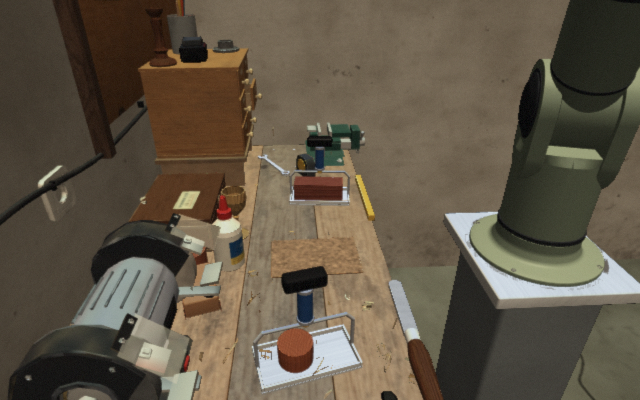

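The plum scale stands at scene px (395,275), with its handle at (399,222). The box scale is at (247,210), and the mat lies between them at (311,246). The network positions agree with this, and both scales' long axes run roughly along world x. I'm moving above the plum handle now.

```bash
python3 -m jog '[[[-40,-29,0,0,0,-0.133,1],[-36,-34,0,0,0,-0.133,1],[-31,-39,0,0,0,-0.134,1],[-26,-42,0,0,0,0,1],[-26,-42,0,0,0,0,1]]]'
python3 -m jog '[[[-26,-42,0,0,0,0,1],[-26,-42,0,0,0,0,1],[-26,-42,0,0,0,0,1],[-26,-42,0,0,0,0,1],[-26,-42,0,0,0,0,1]]]'
```

```text
clock: 1.1
position: [0.3744, 0.3609, 0.3041]
tool_rot: [3.141, 0.0, 3.138]
force: [1.1, -0.7, -0.1]
grip_width: 0.0854
finger_force: 0.0
clock: 1.6
position: [0.5036, 0.1505, 0.3042]
tool_rot: [3.141, 0.001, 3.138]
force: [1.4, 1.4, -0.2]
grip_width: 0.0852
finger_force: 0.0
```

```bash
python3 -m jog '[[[4,-45,0,0,0,0,1],[4,-45,0,0,0,0,1],[4,-45,0,0,0,0,1],[4,-45,0,0,0,0,1],[4,-45,0,0,0,0,1]]]'
python3 -m jog '[[[5,-45,0,0,0,0,1],[5,-45,0,0,0,0,1],[5,-45,0,0,0,0,1],[5,-45,0,0,0,0,1],[0,0,0,0,0,0,1]]]'
python3 - <<'E'
from h import *
st(); 
for n in('wrist','scene','side'):
    p=snap(n,n+'1.png')
    for q in('plum_scale_handle','mat_centre'):
        print(n,q,[(np.round(d['xyz'],3).tolist(),round(d['conf'],2)) for d in bot.spot_point(q,p)][:3])
    if n=='wrist': print(p['intrinsics'],np.round(p['tool_from_camera'],3))
E
```

```text
clock: 2.1
position: [0.4815, -0.0743, 0.3042]
tool_rot: [3.142, 0.001, 3.138]
force: [1.0, 0.2, 0.1]
grip_width: 0.0852
finger_force: 0.0
clock: 2.6
position: [0.4595, -0.2581, 0.3041]
tool_rot: [-3.139, -0.0, 3.131]
force: [0.3, 1.2, 1.5]
grip_width: 0.0853
finger_force: 0.0
{'clock': 2.6, 'position': [0.46, -0.258, 0.304], 'tool_rot': [-3.139, -0.0, 3.131], 'force': [0.334, 1.246, 1.459], 'grip_width': 0.085, 'finger_force': 0.0, 'qpos': [0.282, 0.369, 0.151, 1.864, -0.066, 0.912, 2.024]}
wrist plum_scale_handle [([0.461, -0.262, 0.161], 0.69)]
wrist mat_centre [([0.489, 0.004, 0.006], 0.7)]
[[320.86091677   0.         318.22675583]
 [  0.         320.86091677 195.86974526]
 [  0.           0.           1.        ]] [[-0.001 -0.945 -0.328  0.085]
 [ 1.    -0.001 -0.     0.   ]
 [-0.    -0.328  0.945 -0.07 ]
 [ 0.     0.     0.     1.   ]]
scene plum_scale_handle [([0.465, -0.259, 0.166], 0.75)]
scene mat_centre [([0.49, 0.008, 0.004], 0.88)]
side plum_scale_handle [([0.463, -0.257, 0.164], 0.8)]
side mat_centre [([0.491, 0.007, 0.006], 0.59)]
```

View pics/wrist1.png

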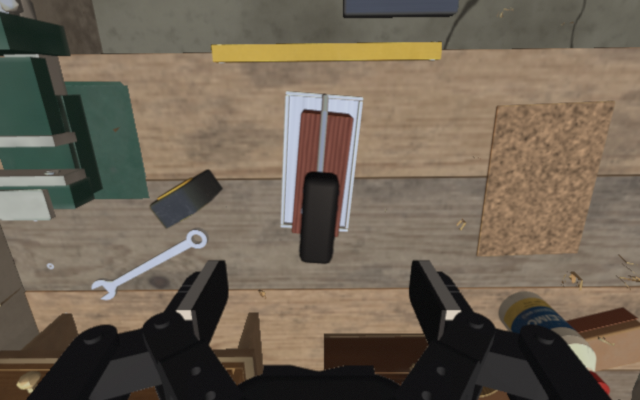

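The wrist view shows the black handle at about (319,218), running nearly along the image's vertical. The pan corners are at (286,94), (362,97), (281,230) and (348,230), and the mat corners at (497,106), (612,101), (477,255) and (583,257). I'll back-project these for the yaws.

Run:
```python
from h import *
from scipy.spatial.transform import Rotation as Ro
s=bot.observe(); p=bot.grab_frame('wrist'); K=p['intrinsics'];T=p['tool_from_camera']
R=Ro.from_euler('xyz',s['tool_rot']).as_matrix()
def w(u,z):
    d=R@T[:3,:3]@np.linalg.inv(K)@[*u,1]; o=R@T[:3,3]+s['position']
    return (o+d*(z-o[2])/d[2])[:2]
for n,z,P in(('pan',.014,[(286,94),(362,97),(281,230),(348,230)]),('mat',.004,[(497,106),(612,101),(477,255),(583,257)])):
    Q=np.array([w(u,z) for u in P]); print(n,Q.round(3).tolist(),Q.mean(0).round(3),[round(float(np.degrees(np.arctan2(*(b-a)[::-1]))),1) for a,b in((Q[0],Q[2]),(Q[1],Q[3]),(Q[1],Q[0]),(Q[3],Q[2]))])
m=bot.trace('plum_scale_handle',p)[0]['region']
g=p['img'].max(2)<70
g&=(np.indices(g.shape)[1]>285)&(np.indices(g.shape)[1]<345)&(np.indices(g.shape)[0]>165)&(np.indices(g.shape)[0]<268)
for r in(g,):
    y,x=np.nonzero(r); Q=np.array([w(u,.176) for u in zip(x,y)]).astype(np.float32)
    print(r.sum(),cv2.minAreaRect(Q*1000))
```

```text
pan [[0.386, -0.286], [0.389, -0.204], [0.546, -0.298], [0.546, -0.215]] [ 0.467 -0.251] [-4.3, -3.9, -92.4, -90.2]
mat [[0.4, -0.052], [0.395, 0.074], [0.588, -0.045], [0.591, 0.095]] [0.493 0.018] [2.3, 5.9, -87.8, -91.4]
3113 ((460.1481628417969, -258.52685546875), (23.624462127685547, 65.92301177978516), 84.84957885742188)
```

```bash
python3 -m jog '[[[-2,0,20,0,0,0.07,1],[0,0,25,0,0,0,1],[0,0,25,0,0,0,1],[0,0,16,0,0,0,1],[0,0,0,0,0,0,1]]]'
python3 - <<'E'
from h import *
st()
p=snap('side','side2.png')
print([(np.round(d['xyz'],3).tolist(),round(d['conf'],2)) for d in bot.spot_point('plum_scale_handle',p)])
p=snap('wrist','wrist2.png')
E
```

```text
clock: 3.65
position: [0.4626, -0.2519, 0.2162]
tool_rot: [3.141, -0.003, 3.068]
force: [-0.2, -0.1, 0.3]
grip_width: 0.0853
finger_force: 0.0
{'clock': 3.65, 'position': [0.463, -0.252, 0.216], 'tool_rot': [3.141, -0.003, 3.068], 'force': [-0.156, -0.066, 0.293], 'grip_width': 0.085, 'finger_force': 0.0, 'qpos': [0.282, 0.492, 0.139, 1.943, -0.1, 0.716, 1.978]}
[([0.467, -0.257, 0.163], 0.81)]
```

View pics/wrist2.png

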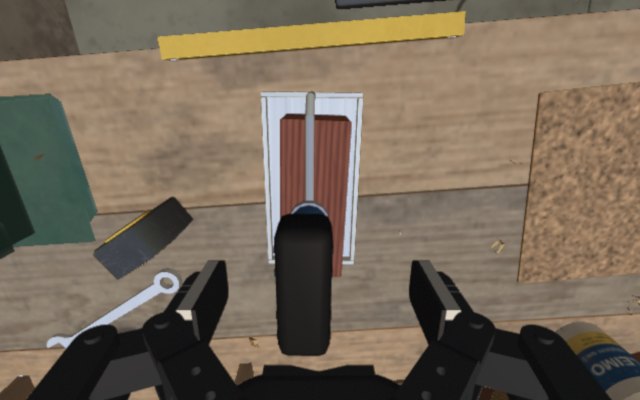

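The handle sits at column ~303 and the finger midline at 319, so the tool has to go about 6–7 mm toward −y. The yaw is aligned.

```bash
python3 -m jog '[[[0,-6,0,0,0,0,1],[0,0,0,0,0,0,1],[0,0,0,0,0,0,0.4],[0,0,0,0,0,0,0.1],[0,0,0,0,0,0,0]]]' 60
python3 -m jog '[[[0,0,0,0,0,0,0],[0,0,0,0,0,0,0],[0,0,0,0,0,0,0],[0,0,0,0,0,0,0],[0,0,0,0,0,0,0]]]'
```

```text
clock: 4.3
position: [0.4628, -0.2584, 0.218]
tool_rot: [3.142, 0.0, 3.068]
force: [-0.2, 0.6, 0.7]
grip_width: 0.0433
finger_force: 0.0
clock: 4.8
position: [0.4628, -0.2588, 0.2181]
tool_rot: [-3.141, 0.0, 3.068]
force: [-1.1, -2.2, 6.0]
grip_width: 0.0235
finger_force: 58.6
```

```bash
python3 -m jog '[[[0,0,-6,0,0,0,0],[0,0,-8,0,0,0,0],[0,0,-8,0,0,0,0],[0,0,-6,0,0,0,0],[0,0,-6,0,0,0,0]]]'
python3 -m jog '[[[0,0,-6,0,0,0,0],[0,0,-8,0,0,0,0],[0,0,-8,0,0,0,0],[0,0,-8,0,0,0,0],[0,0,-6,0,0,0,0]]]'
python3 -m jog '[[[0,0,-4,0,0,0,0],[0,0,-1,0,0,0,0],[0,0,0,0,0,0,0],[0,0,0,0,0,0,0],[0,0,0,0,0,0,0]]]'
python3 - <<'E'
from h import *
p=snap('side','side3.png')
for q in('plum_scale','plum_centre','plum_scale_handle'): print(q,[(np.round(d['xyz'],3).tolist(),round(d['conf'],2)) for d in bot.spot_point(q,p)][:2])
E
```

```text
clock: 5.3
position: [0.4626, -0.2583, 0.2524]
tool_rot: [3.141, -0.0, 3.068]
force: [-0.2, 1.0, -6.9]
grip_width: 0.0234
finger_force: 59.1
clock: 5.8
position: [0.4628, -0.2585, 0.2887]
tool_rot: [-3.141, 0.0, 3.068]
force: [-0.5, 0.9, -6.2]
grip_width: 0.0234
finger_force: 59.1
clock: 6.3
position: [0.4627, -0.2585, 0.2926]
tool_rot: [3.141, -0.001, 3.068]
force: [-0.0, 0.3, -6.1]
grip_width: 0.023
finger_force: 59.1
plum_scale [([0.463, -0.26, 0.052], 0.82)]
plum_centre [([0.466, -0.257, 0.076], 0.72)]
plum_scale_handle [([0.465, -0.254, 0.239], 0.98)]
```

View pics/side3.png

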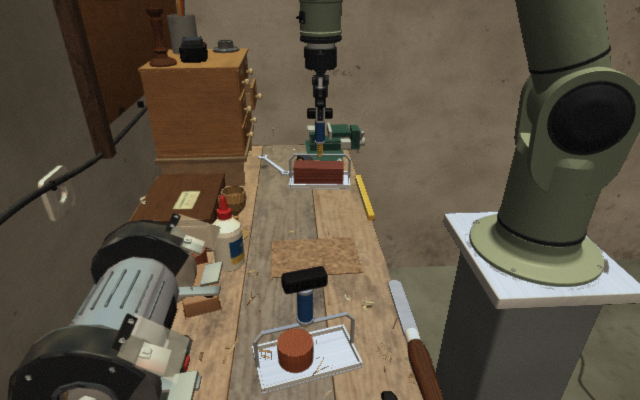

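The pan hangs level about 5 cm clear, at (320,172), with the blank in it. Now I hold still.

```bash
Z='[[[0,0,0,0,0,0,0],[0,0,0,0,0,0,0],[0,0,0,0,0,0,0],[0,0,0,0,0,0,0],[0,0,0,0,0,0,0]]]'
python3 -m jog '[[[0,0,0,0,0,0,0],[0,0,0,0,0,0,0],[0,0,0,0,0,0,0],[0,0,0,0,0,0,0],[0,0,0,0,0,0,0]]]' >/dev/null
python3 -m jog '[[[0,0,0,0,0,0,0],[0,0,0,0,0,0,0],[0,0,0,0,0,0,0],[0,0,0,0,0,0,0],[0,0,0,0,0,0,0]]]' >/dev/null
python3 -m jog '[[[0,0,0,0,0,0,0],[0,0,0,0,0,0,0],[0,0,0,0,0,0,0],[0,0,0,0,0,0,0],[0,0,0,0,0,0,0]]]' >/dev/null
python3 -m jog '[[[0,0,0,0,0,0,0],[0,0,0,0,0,0,0],[0,0,0,0,0,0,0],[0,0,0,0,0,0,0],[0,0,0,0,0,0,0]]]' >/dev/null
python3 -m jog '[[[0,0,0,0,0,0,0],[0,0,0,0,0,0,0],[0,0,0,0,0,0,0],[0,0,0,0,0,0,0],[0,0,0,0,0,0,0]]]'
python3 - <<'E'
from h import *
for n in('side','scene'):
    p=bot.grab_frame(n);K,R,t=p['intrinsics'],p['R'],p['t']
    for q in('mat_centre',):
        print(n,[np.round(d['xyz'],3).tolist() for d in bot.spot_point(q,p)][:1])
    # cork by colour: polygon via edges around projected mat
    m=bot.trace('mat_centre',p)
    print(len(m))
    A=K@np.c_[R[:,0],R[:,1],R[:,2]*.004+t]; Hi=np.linalg.inv(A)
    # rectify bench top, 1 mm/px, x .36-.64 , y -.15..15
    M=np.array([[1000,0,-360],[0,1000,150],[0,0,1.]])@Hi
    cv2.imwrite(f'pics/rect_{n}.png',cv2.resize(cv2.warpPerspective(p['img'],M,(260,300)),None,fx=1.5,fy=1.5)[:,:,::-1])
a=cv2.imread('pics/rect_side.png');b=cv2.imread('pics/rect_scene.png');cv2.imwrite('pics/rect.png',np.hstack([a,b]))
E
```

```text
clock: 9.0
position: [0.4628, -0.2585, 0.2929]
tool_rot: [-3.142, -0.0, 3.068]
force: [0.6, -0.7, -6.6]
grip_width: 0.0232
finger_force: 59.1
side [[0.488, 0.009, 0.007]]
0
scene [[0.488, 0.009, 0.0]]
1
```

View pics/rect.png

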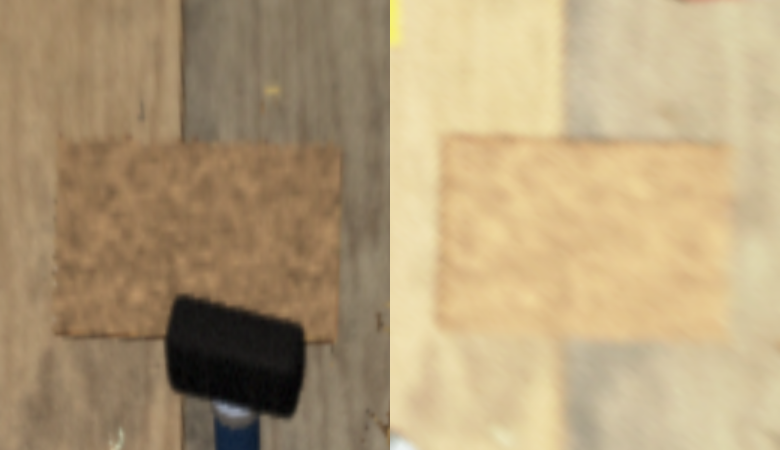

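The rectified views put the mat centre at about (0.490, 0.008), with a yaw of about +1.6°. It measures 190 × 131 mm, which fits the given size. I'm carrying the scale over gently.

```bash
python3 -m jog '[[[0,5,0,0,0,0,0],[-0.5,12,0,0,0,0,0],[-0.5,18,0,0,0,0,0],[-0.5,24,0,0,0,0,0],[-0.5,28,0,0,0,0,0]]]'
python3 -m jog '[[[-0.5,28,0,0,0,0,0],[-0.5,28,0,0,0,0,0],[-0.5,28,0,0,0,0,0],[-0.5,28,0,0,0,0,0],[-0.5,24,0,0,0,0,0]]]'
python3 -m jog '[[[-0.5,18,0,0,0,0,0],[-0.5,12,0,0,0,0,0],[-0.5,9,0,0,0,0,0],[-1,6,0,0,0,-0.02,0],[0,0,0,0,0,-0.03,0]]]'
python3 -m jog '[[[0,0,0,0,0,-0.03,0],[0,0,0,0,0,-0.02,0],[0,0,0,0,0,0,0],[0,0,0,0,0,0,0],[0,0,0,0,0,0,0]]]'
python3 - <<'E'
from h import *
for n in('side','scene','wrist'):
    p=snap(n,n+'4.png')
    for q in('plum_scale','plum_centre','plum_scale_handle'): print(n,q,[(np.round(d['xyz'],3).tolist(),round(d['conf'],2)) for d in bot.spot_point(q,p)][:2])
E
```

```text
clock: 9.8
position: [0.4711, -0.1704, 0.2929]
tool_rot: [3.142, 0.0, 3.067]
force: [0.2, -0.3, -6.1]
grip_width: 0.0233
finger_force: 59.2
clock: 10.3
position: [0.4835, -0.0339, 0.293]
tool_rot: [3.141, 0.0, 3.069]
force: [0.7, -0.1, -5.0]
grip_width: 0.0233
finger_force: 59.2
clock: 10.8
position: [0.4897, 0.0087, 0.2929]
tool_rot: [3.142, 0.0, 3.12]
force: [-0.6, -0.1, -6.3]
grip_width: 0.0238
finger_force: 59.3
clock: 11.3
position: [0.4895, 0.0081, 0.2929]
tool_rot: [-3.142, -0.0, -3.116]
force: [0.5, 0.2, -6.4]
grip_width: 0.0233
finger_force: 59.3
side plum_scale [([0.489, 0.005, 0.049], 0.56)]
side plum_centre [([0.493, 0.011, 0.075], 0.71)]
side plum_scale_handle [([0.492, 0.011, 0.24], 0.83)]
scene plum_scale [([0.49, 0.008, 0.051], 0.76)]
scene plum_centre [([0.494, 0.009, 0.079], 0.74)]
scene plum_scale_handle [([0.495, 0.01, 0.053], 0.75), ([0.492, 0.01, 0.241], 0.56)]
wrist plum_scale [([0.491, 0.01, 0.052], 0.95)]
wrist plum_centre [([0.489, 0.014, 0.08], 0.8)]
wrist plum_scale_handle [([0.487, 0.003, 0.238], 0.92)]
```

View pics/wrist4.png

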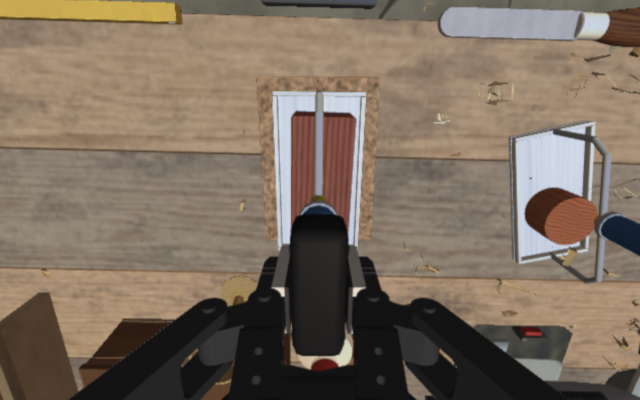

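The pan is centred and aligned over the mat at (318,165), with the blank in it. I'm lowering it slowly.

```bash
python3 -m jog '[[[0,0,5,0,0,0,0],[0,0,8,0,0,0,0],[0,0,8,0,0,0,0],[0,0,6,0,0,0,0],[0,0,4,0,0,0,0]]]'
python3 -m jog '[[[0,0,3,0,0,0,0],[0,0,3,0,0,0,0],[0,0,3,0,0,0,0],[0,0,3,0,0,0,0],[0,0,3,0,0,0,0]]]'
python3 -m jog '[[[0,0,3,0,0,0,0],[0,0,3,0,0,0,0],[0,0,4,0,0,0,0],[0,0,4,0,0,0,0],[0,0,4,0,0,0,0]]]'
python3 -m jog '[[[0,0,3,0,0,0,0],[0,0,2,0,0,0,0],[0,0,1,0,0,0,0],[0,0,0,0,0,0,0],[0,0,0,0,0,0,0]]]'
```

```text
clock: 12.4
position: [0.4894, 0.0083, 0.261]
tool_rot: [-3.141, -0.001, -3.115]
force: [0.3, 0.3, -5.8]
grip_width: 0.0236
finger_force: 59.3
clock: 12.9
position: [0.4896, 0.0083, 0.2467]
tool_rot: [3.142, 0.0, -3.115]
force: [-1.1, -0.0, -5.6]
grip_width: 0.0236
finger_force: 59.3
clock: 13.4
position: [0.4895, 0.0082, 0.2286]
tool_rot: [-3.142, -0.0, -3.116]
force: [-1.9, -1.1, -2.0]
grip_width: 0.023
finger_force: 59.5
clock: 13.9
position: [0.4896, 0.0082, 0.223]
tool_rot: [-3.142, 0.0, -3.115]
force: [-2.0, -0.7, -1.6]
grip_width: 0.0234
finger_force: 59.6
```

```bash
python3 -m jog '[[[0,0,1,0,0,0,0],[0,0,0,0,0,0,0],[0,0,0,0,0,0,0.4],[0,0,0,0,0,0,0.7],[0,0,0,0,0,0,0.9]]]'
python3 -m jog '[[[0,0,0,0,0,0,0.9],[0,0,0,0,0,0,0.9],[0,0,0,0,0,0,0.9],[0,0,0,0,0,0,0.9],[0,0,-5,0,0,0,0.9]]]'
python3 -m jog '[[[0,0,-15,0,0,0,0.9],[0,0,-25,0,0,0,0.9],[0,0,-30,0,0,0,0.9],[0,0,-25,0,0,0,0.9],[0,0,0,0,0,0,0.9]]]'
python3 - <<'E'
from h import *
for n in('side','scene','wrist'):
    p=snap(n,n+'5.png')
    for q in('plum_scale','plum_centre','plum_scale_handle','box_scale'): print(n,q,[(np.round(d['xyz'],3).tolist(),round(d['conf'],2)) for d in bot.spot_point(q,p)][:1])
    if n!='wrist': a=p['img'][120:400,180:520,::-1]; cv2.imwrite(f'pics/c{n}.png',a)
cv2.imwrite('pics/c5.png',np.hstack([cv2.imread('pics/cside.png'),cv2.imread('pics/cscene.png')]))
E
```

```text
clock: 14.4
position: [0.4898, 0.0084, 0.222]
tool_rot: [3.141, 0.001, -3.115]
force: [-0.1, 0.2, 0.1]
grip_width: 0.0621
finger_force: 0.0
clock: 14.9
position: [0.4893, 0.0083, 0.2267]
tool_rot: [-3.141, -0.001, -3.115]
force: [-0.4, 0.2, 0.5]
grip_width: 0.077
finger_force: 0.0
clock: 15.4
position: [0.4905, 0.0083, 0.3251]
tool_rot: [3.141, 0.005, -3.116]
force: [0.4, -0.7, -0.3]
grip_width: 0.0771
finger_force: 0.0
side plum_scale [([0.492, 0.008, 0.008], 0.76)]
side plum_centre [([0.494, 0.012, 0.03], 0.65)]
side plum_scale_handle [([0.493, 0.016, 0.166], 0.61)]
side box_scale [([0.516, 0.28, -0.006], 0.76)]
scene plum_scale [([0.492, 0.008, 0.006], 0.61)]
scene plum_centre [([0.494, 0.011, 0.036], 0.58)]
scene plum_scale_handle [([0.489, 0.007, 0.171], 0.65)]
scene box_scale [([0.52, 0.282, 0.002], 0.8)]
wrist plum_scale [([0.493, 0.008, 0.008], 0.56)]
wrist plum_centre [([0.492, 0.012, 0.034], 0.61)]
wrist plum_scale_handle [([0.492, 0.006, 0.163], 0.57)]
wrist box_scale [([0.519, 0.28, 0.002], 0.72)]
```

View pics/c5.png

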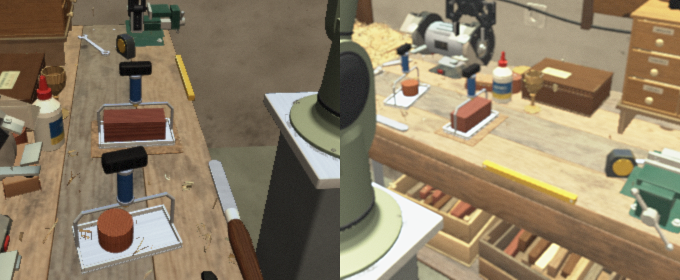

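View pics/wrist5.png

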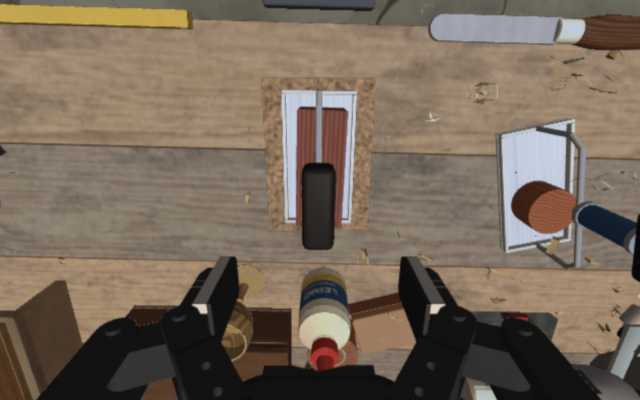

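The plum scale stands upright and centred on the mat at wrist px (318,160), with the blank in its pan. The box scale is untouched and the gripper is clear.

```bash
python3 -c "
from workcell import bot; print(bot.job_done())"
```

```text
the job is handed in; nothing more can be done
None
```

The plum scale was lifted about 5 cm clear, hung still for over 2 s and set down upright on the middle of the cork mat with the blank in its pan; the box scale was left alone, and the job was handed in at about 16 s on the robot's clock.

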